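# Load a tin into a gated stock lane

### The job

Stand the food tin upright on the open loading end of the tin lane, slide it along the floor through the pair of sprung orange gate leaves and press it against the blue counter plate until the plate is felt to bottom, holding it fully in for a second. Press gently, with no more than 16 N, then withdraw so that the gate swings shut behind the upright tin. Do not disturb the spice jar, the mill or the lemon.

Things in the scene. Friction and masses are not known exactly. Their poses are not given: they have to be found in the camera images.
- tin_center (a point): centre of the loose food tin (half-way up): an upright cylinder 57 mm in diameter, 72 mm tall, 0.13 to 0.25 kg, cream and red with a gold lid. It starts standing on the worktop
- tin: the same tin; origin at the centre of its underside, z along its axis, up when upright
- lane: tin lane fixed to the worktop: white base 275 x 104 mm (x -140 to 135), 8 mm thick, so its floor is at z = 8 mm. Origin on the worktop on the centre line, 3 mm before the gate's hinge line; x runs along the lane from the loading end to the counter plate, y to its left, z up. Walls 35 mm above the floor, end wall (x 125 to 133) 50 mm, gate posts 48 mm; open above throughout
- loading (a point): centre of the open loading end, at floor level, x = -100 mm in the lane's frame, marked by a black rubber inlay 70 x 64 mm; no walls from x = -140 to -60. After it comes a funnel (x -60 to -23) narrowing from about 87 to 65 mm, then a straight neck 65 mm wide up to the gate; beyond the gate the chamber is 85 mm wide
- gate_mid (a point): middle of the gate on the hinge line, at floor level (x = 3 mm in the lane's frame); axes as the lane's. Two upright leaves side by side across the lane, hinge pins at y = +37 and -37 mm, each 36 mm long from the pin, 38 mm tall, 4 mm thick. They swing only inward (+x) and need about 37 mm of clear length behind the hinge line to shut
- gate_left (a joint): angle of the left (+y) orange leaf: 0 shut, 1.5 rad fully open inward; spring 0.03 N m/rad with 0.015 N m when shut (the two leaves together resist a tin with about 2 to 4 N)
- gate_right (a joint): angle of the right (-y) orange leaf; same as gate_left
- plate_face (a point): middle of the front face of the blue counter plate (66 mm wide, 46 mm tall), 25 mm above the lane's floor, at x = 112 mm in the lane's frame at rest; axes as the lane's
- plate: the counter plate; origin at the foot of its front face on the lane's floor. It slides in +x by 3 mm to a stop; spring 1.2 N/mm with 6.6 N at rest: about 10 N bottoms it, beyond that the force rises steeply. The pose reading is too coarse to judge 3 mm: feel for the stop. When let go it pushes the tin back 3 mm or a little more, which still leaves room for the gate
- spice_jar_center (a point): centre of a spice jar with a green cap, 44 mm in diameter, 100 mm tall, standing beyond the lane; leave alone
- mill_center (a point): centre of a small grey mill, 44 mm in diameter, 90 mm tall, standing beyond the lane; leave alone
- lemon_center (a point): centre of a lemon, 75 x 52 x 53 mm, lying to the left; leave alone
There are look-alikes about, which are no part of the job. What is shaped like the tin but pink or turquoise is not meant.

How it is judged:
By the outcome, as a careful person would: the job done as asked, in the order asked, and still so for the second after the job is handed in, with the robot touching nothing.
It also fails if it takes over 72 s, if anything falls off the work surface, if the arm or the gripper's body presses on something with over 40 N, if the wrist force passes 120 N, or if a joint passes its speed limit or range.

### The arm

A 7-joint arm with a two-finger parallel gripper is mounted at the origin on a cart in front of the work surface, level with it; the furniture and walls round the work are solid. World frame = base frame: x ahead of the robot, y to its left, z up, the work surface at z = 0. Lengths are in m, angles in rad, forces in N, time in s.
With the tool pointing down it reaches from about 0.4 to 0.85 m from the base axis. Payload 10.4 kg.
Tool frame: the origin (TCP) lies on the mounting face of the last link; the fingertips stand 173 mm ahead of it and the grasp point (between the pads) lies 155 mm ahead of it; z points along the fingers, y is the line along which they close (so a half turn about z gives the same grasp; the last joint's range is limited). The gripper opens to 85 mm and grips with 20 to 120 N. Pads are 22 mm wide; open, the fingers measure 114 mm over their backs; the gripper's body (76 mm by 85 mm) begins 54 mm behind the grasp point. The pads swing forward as they close: fully open they stand 13 mm farther back than shut.
Start: joints at [1.091, 0.332, -0.065, 1.46, 0.022, 1.35, -0.088], TCP at [0.276, -0.561, 0.405] pointing down, gripper open.
Joint ranges: [-2.6, 2.6], [-0.5, 2.12], [-1.47, 1.34], [0.16, 2.42], [-1.27, 4.41], [0.06, 2.06], [-2.6, 2.6]. Speed limits (rad/s): [2.22, 2.22, 2.79, 2.79, 3.14, 3.14, 3.14].

### API

Orientations are given as a 3x3 rotation matrix whose columns are the frame's x, y, z axes.
In Python, from rig import robot gives the robot as it stands. Calls block until the motion is done:
- robot.goto(position, orientation): joint-space move of the TCP to a pose.
- robot.move_straight(position, rate=0.15, frame=None): straight line of the TCP; frame=None keeps the orientation; rate is the mean speed in m/s.
- robot.move_j(angles): joint-space move.
- robot.gripper_to(opening): finger opening in m; the grip force is fixed at half the most; returns when the fingers have stopped.
- robot.hold(seconds).
- robot.solve_ik(position, orientation): joint angles nearest the present ones, or None.
- robot.read_state(): the state.
- robot.grab_frame(name): name is "scene" or "top" or "wrist"; returns a dict with "img" (420x560x3 uint8, blue, green, red), "range_z" (420x560 float32, m along the optical axis (not along the pixel's ray), 0 where there is no reading), "fovy" (degrees; the focal length in pixels is half the picture's height over the tangent of half this angle, whatever the lens; pixels are square), "cx", "cy" (the principal point, pixels), "rvec" (rotation vector, rad) and "tvec" (3), from world to camera coordinates, as OpenCV has them. Camera axes: x right, y down, z forward; pixel columns grow to the right and rows downward; lengths in m; the calibration is good to about 2 mm. The wrist camera is an equidistant fisheye: a pixel r from the principal point sees the ray r / f radians off the axis. A picture is of the moment at which its call begins.
A pose or a line that the arm cannot do raises robot.MotionError and nothing moves.
- robot.close_job(): hands the job in; it is judged then, once.
The state is a dict: "time": time; "joints": joint angles; "qd": joint speeds; "tau": joint torques, N m; "eef_pos": TCP position; "tool_rot": TCP orientation; "contact_force": force on the tool from outside, world axes, zero at the start; "moment": the same for the moment, N m; "width": finger opening in m; "finger_force": force on a finger pad.
Only numpy, scipy, OpenCV 4.12 (cv2) and the standard library are available. Lean on these libraries where they do the work, as an engineer would, in place of code of your own. Each camera call takes 0.05 s, during which the arm holds its last target. There are 200 camera calls.

## Working session

There is one attempt and no reset: what is moved stays moved. The work goes in short steps, each a Python script; the robot and the scene stay as the last script left them, time stands still between calls to the robot, and variables do not carry over. Pictures are saved under pics/ and viewed, at most 10 in all, crops included, and the job is handed in when it is done.

```bash
ls; mkdir -p pics
python3 - <<'E'
from rig import robot
import cv2,numpy as np
for n in("scene","top"):
    f=robot.grab_frame(n);cv2.imwrite(f"pics/{n}0.png",f["img"]);np.savez(f"pics/{n}0.npz",**f)
    print(n,f["fovy"],f["cx"],f["cy"],f["rvec"],f["tvec"])
s=robot.read_state();print(s)
E
```

```text
pics
scene 57.33852895484917 277.1906349169819 208.61778842857066 [ 2.1943911   0.80166898 -0.3307342 ] [-0.43799434 -0.21317936  1.15905887]
top 56.86134668337887 283.12607826333596 213.5479833838894 [ 2.13165414 -2.15343483  0.12772624] [0.02475106 0.58129307 0.84295787]
{'time': 0.1, 'joints': array([ 1.09139385,  0.33280361, -0.06467147,  1.46085418,  0.02159444,
        1.34989062, -0.08847673]), 'qd': array([ 0.00025487, -0.00202287,  0.00139369, -0.00272315, -0.00052183,
       -0.00011096,  0.00142448]), 'tau': array([ 4.54302590e-04, -6.26744485e+01,  4.83982405e-02, -3.92433429e+01,
        1.63887808e-02,  6.85516570e-03, -2.38794252e-05]), 'eef_pos': array([ 0.27561893, -0.56081918,  0.40399994]), 'tool_rot': array([[ 8.97461155e-01,  4.41093077e-01, -6.09800700e-04],
       [ 4.41093495e-01, -8.97460479e-01,  1.10353904e-03],
       [-6.05085991e-05, -1.25936254e-03, -9.99999205e-01]]), 'contact_force': array([ 0.83247542,  0.30557163, -0.36089828]), 'moment': array([-0.02050666, -0.0491518 , -0.06641149]), 'finger_force': 0.0, 'width': 0.08575148030257108}
```

View pics/scene0.png

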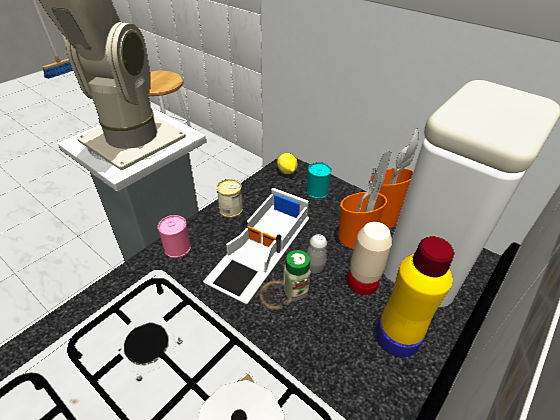

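View pics/top0.png

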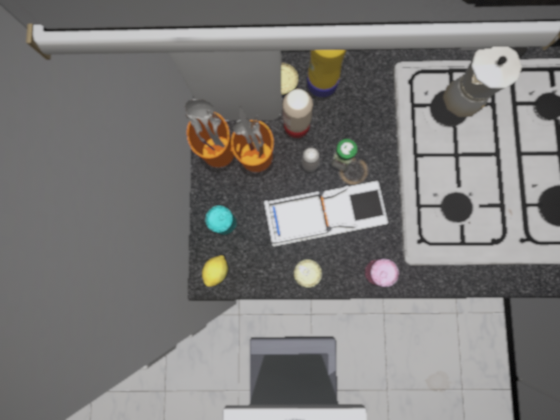

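The cream/red tin with a gold lid is at scene (230,197), top (308,273). The look-alikes are pink at scene (174,236), top (384,273), and turquoise at scene (319,180), top (219,219). Only the first fits the description. The lane runs in the top view from the black inlay (367,205) to the blue plate (275,222). I'll confirm the tin in a crop and measure.

```bash
cat > h.py <<'E'
import cv2,numpy as np
def cam(f):
    F=210/np.tan(np.radians(float(f["fovy"]))/2);R=cv2.Rodrigues(np.array(f["rvec"],float))[0];return F,R,np.array(f["tvec"],float)
def ray(f,uv,fish=False):
    F,R,t=cam(f);d=(np.atleast_2d(uv).astype(float)-[float(f["cx"]),float(f["cy"])])/F
    if fish:
        r=np.linalg.norm(d,axis=1,keepdims=True)+1e-12;v=np.hstack([d/r*np.sin(r),np.cos(r)])
    else: v=np.hstack([d,np.ones((len(d),1))])
    return -R.T@t,v@R
def onplane(f,uv,z,fish=False):
    c,d=ray(f,uv,fish);return c+d*((z-c[2])/d[:,2:])
def depthpts(f,m,fish=False):
    v,u=np.nonzero((m>0)&(f["range_z"]>0));F,R,t=cam(f);c,d=ray(f,np.c_[u,v],fish)
    zc=(d@R.T)[:,2:];return c+d*f["range_z"][v,u][:,None]/zc
def mask(img,lo,hi):return cv2.inRange(cv2.cvtColor(img,cv2.COLOR_BGR2HSV),lo,hi)
def blobs(m,amin=20):
    cs=cv2.findContours(m,cv2.RETR_EXTERNAL,cv2.CHAIN_APPROX_NONE)[0]
    return sorted([c for c in cs if cv2.contourArea(c)>amin],key=cv2.contourArea,reverse=True)
E
python3 - <<'E'
from h import *
np.set_printoptions(precision=4,suppress=True)
t=dict(np.load("pics/top0.npz"));s=dict(np.load("pics/scene0.npz"))
cr=lambda f,x,y,w,h,k:cv2.resize(f["img"][y:y+h,x:x+w],None,fx=k,fy=k,interpolation=cv2.INTER_CUBIC)
a=cr(t,250,170,150,120,4);b=cr(s,205,170,50,60,4);c=np.zeros((480,800,3),np.uint8);c[:,:600]=a;c[:240,600:]=b;cv2.imwrite("pics/crop1.png",c)
def roi(m,x0,y0,x1,y1):
    o=np.zeros_like(m);o[y0:y1,x0:x1]=m[y0:y1,x0:x1];return o
# tin via depth
z=np.zeros((420,560),np.uint8);z[255:292,288:328]=255
P=depthpts(t,z);T=P[(P[:,2]>.066)&(P[:,2]<.085)];print("tin",len(T),T[:,:3].min(0),T.max(0),(T.min(0)+T.max(0))/2)
# inlay
m=roi(mask(t["img"],(0,0,0),(180,255,60)),348,188,385,222);c=blobs(m)[0];r=cv2.minAreaRect(c);print("inlay px",r);q=onplane(t,cv2.boxPoints(r),.008);print(q,q.mean(0))
for n,lo,hi,bx in(("orange",(5,120,80),(20,255,255),(310,185,340,240)),("blue",(100,120,50),(130,255,255),(262,195,290,245))):
    m=roi(mask(t["img"],lo,hi),*bx);P=depthpts(t,m);print(n,len(P),np.median(P,0),P.min(0),P.max(0))
    c=blobs(m,5)
    for k in c: print(cv2.minAreaRect(k))
E
```

```text
tin 542 [ 0.4202 -0.062   0.0661] [ 0.4755 -0.0059  0.0754] [ 0.4479 -0.034   0.0708]Traceback (most recent call last):
  File "<stdin>", line 12, in <module>
IndexError: list index out of range
```

View pics/crop1.png

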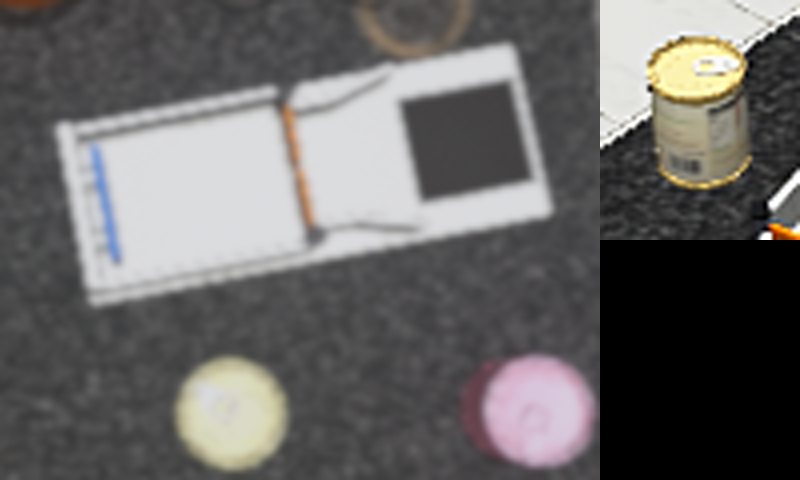

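The crop confirms the cream tin with its gold ring-pull lid at top px (308,273). The tin's size agrees with the given one, with its top at about 72 mm. In crop pixels the inlay centre is about (466,141), the gate runs (288,105)–(312,225), and the plate is at about (106,203).

Run:
```python
from h import *
np.set_printoptions(precision=4,suppress=True)
t=dict(np.load("pics/top0.npz"))
def roi(m,x0,y0,x1,y1):
    o=np.zeros_like(m);o[y0:y1,x0:x1]=m[y0:y1,x0:x1];return o
m=roi(mask(t["img"],(0,0,0),(180,255,140)),347,188,385,222)
for c in blobs(m)[:3]:
    r=cv2.minAreaRect(c);print("inlay px",r);q=onplane(t,cv2.boxPoints(r),.008);print(q,q.mean(0))
m=roi(mask(t["img"],(0,0,140),(180,70,255)),255,175,395,250);c=blobs(m)[0];r=cv2.minAreaRect(c);print("base",r)
q=onplane(t,cv2.boxPoints(r),.008);print(q,np.linalg.norm(q-np.roll(q,1,0),axis=1))
for n,lo,hi,bx,h in(("orange",(3,90,60),(22,255,255),(310,185,340,240),.046),("blue",(100,90,50),(130,255,255),(262,195,290,245),.054)):
    m=roi(mask(t["img"],lo,hi),*bx);P=depthpts(t,m);print(n,len(P),np.median(P,0))
    v,u=np.nonzero(m);Q=onplane(t,np.c_[u,v],h);l=cv2.fitLine(Q[:,:2].astype(np.float32),cv2.DIST_HUBER,0,.01,.01).ravel();e=(Q[:,:2]-l[2:])@l[:2];print(l,l[2:]+l[:2]*(e.min()+e.max())/2,e.max()-e.min())
```

```text
inlay px ((366.1346435546875, 204.673095703125), (25.691213607788086, 28.63295555114746), 78.69007110595703)
[[ 0.6287 -0.1384  0.008 ]
 [ 0.6414 -0.2051  0.008 ]
 [ 0.5811 -0.2144  0.008 ]
 [ 0.5685 -0.1482  0.008 ]] [ 0.6049 -0.1765  0.008 ]
inlay px ((382.0, 197.0), (18.0, 4.0), 90.0)
[[ 0.6444 -0.2108  0.008 ]
 [ 0.6443 -0.2202  0.008 ]
 [ 0.6011 -0.2183  0.008 ]
 [ 0.6012 -0.2089  0.008 ]] [ 0.6228 -0.2145  0.008 ]
base ((325.5941467285156, 212.28958129882812), (46.645301818847656, 118.06739044189453), 79.11447143554688)
[[ 0.6176  0.0663  0.008 ]
 [ 0.6681 -0.2098  0.008 ]
 [ 0.5583 -0.2257  0.008 ]
 [ 0.509   0.046   0.008 ]] [0.1105 0.2807 0.1109 0.2761]
orange 32 [ 0.5927 -0.0725  0.0437]
[ 0.982   0.189   0.5889 -0.0728] [ 0.5856 -0.0734] 0.06514240087490307
blue 30 [0.566  0.0346 0.0562]
[0.9844 0.1759 0.5623 0.0347] [0.5631 0.0348] 0.054754085750622385
```

```bash
cat >> h.py <<'E'
U=np.array([-.0415,.2115])/np.hypot(.0415,.2115)
INL=np.array([.605,-.1765])
def rot(s=1,U=U):
    x=np.array([s*U[0],s*U[1],0]);z=np.array([0,0,-1.]);return np.c_[x,np.cross(z,x),z]
E
python3 - <<'E'
from rig import robot
from h import *
np.set_printoptions(precision=3,suppress=True)
for s in(1,-1):
    for p in([.585,-.07,.4],[.448,-.034,.199],[.605,-.1765,.21],[.615,-.23,.2],[.575,-.03,.2]):
        print(s,p,robot.solve_ik(p,rot(s)))
E
```

```text
1 [0.585, -0.07, 0.4] [ 0.58   0.327 -0.666  1.539  0.205  1.347  0.088]
1 [0.448, -0.034, 0.199] [ 0.595  0.257 -0.667  2.089  0.209  0.86   0.   ]
1 [0.605, -0.1765, 0.21] [ 0.64   0.583 -0.564  1.616  0.347  1.044  0.168]
1 [0.615, -0.23, 0.2] [ 0.642  0.627 -0.482  1.548  0.32   1.046  0.271]
1 [0.575, -0.03, 0.2] [ 0.477  0.505 -0.618  1.771  0.345  0.976 -0.085]
-1 [0.585, -0.07, 0.4] [-0.837  0.449  1.166  1.612 -0.421  1.361 -2.565]
-1 [0.448, -0.034, 0.199] [-1.06   0.399  1.184  2.162 -0.485  0.883 -2.531]
-1 [0.605, -0.1765, 0.21] [-0.573  0.863  1.152  1.685 -0.849  1.18  -2.141]
-1 [0.615, -0.23, 0.2] [-0.458  0.933  1.15   1.613 -0.9    1.21  -2.061]
-1 [0.575, -0.03, 0.2] [-0.884  0.768  1.157  1.841 -0.799  1.091 -2.366]
```

s=1 works everywhere. Next is a closer wrist look from above the lane.

Run:
```python
from rig import robot
from h import *
robot.goto([.575,-.09,.42],rot());robot.hold(.3)
f=robot.grab_frame("wrist");np.savez("pics/w1.npz",**f);cv2.imwrite("pics/w1.png",f["img"]);print(robot.read_state()["time"],f["rvec"],f["tvec"],f["fovy"])
```

```text
2.4583 [-2.80349973 -0.2715925  -0.04372712] [-0.54687636 -0.23555387  0.33128118] 65.70646984690485
```

View pics/w1.png

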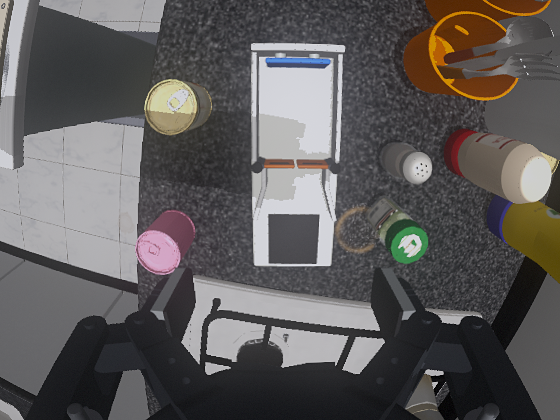

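The wrist view shows the inlay at (295,238), the gate leaves meeting at (296,163), the blue plate at (298,62) and the tin lid at about (172,107). The mill and jar stand to the right of the lane.

Run:
```python
from h import *
np.set_printoptions(precision=4,suppress=True)
t=dict(np.load("pics/w1.npz"))
def roi(m,x0,y0,x1,y1):
    o=np.zeros_like(m);o[y0:y1,x0:x1]=m[y0:y1,x0:x1];return o
m=roi(mask(t["img"],(0,0,0),(180,255,110)),262,208,328,262);c=blobs(m)[0]
v,u=np.nonzero(cv2.drawContours(np.zeros_like(m),[c],-1,255,-1));q=onplane(t,np.c_[u,v],.008,True);r=cv2.minAreaRect(q[:,:2].astype(np.float32));print("inlay",r,np.median(depthpts(t,m,True),0))
A=np.array(r[0])
for n,lo,hi,bx,h in(("orange",(3,90,60),(22,255,255),(255,150,340,175),.046),("blue",(100,90,50),(130,255,255),(262,52,335,72),.054)):
    m=roi(mask(t["img"],lo,hi),*bx);P=depthpts(t,m,True);print(n,len(P),np.median(P,0),np.percentile(P[:,2],95))
    v,u=np.nonzero(m);Q=onplane(t,np.c_[u,v],h,True);r=cv2.minAreaRect(Q[:,:2].astype(np.float32));d=np.array(r[0])-A;print(r,d,np.linalg.norm(d),"slope",d[0]/d[1])
z=np.zeros((420,560),np.uint8);z[70:140,135:215]=255
P=depthpts(t,z,True);T=P[(P[:,2]>.066)&(P[:,2]<.085)];print("tin",len(T),T.min(0),T.max(0),cv2.minEnclosingCircle(T[:,:2].astype(np.float32)))
```

```text
inlay ((0.6052534580230713, -0.17511704564094543), (0.06221193075180054, 0.06658744812011719), 10.147576332092285) [ 0.6044 -0.1735  0.0084]
orange 338 [ 0.5823 -0.0743  0.0466] 0.04861619899408147
((0.585658609867096, -0.07282848656177521), (0.06797724217176437, 0.00881468877196312), 11.264708518981934) [-0.0196  0.1023] 0.10414848723216592 slope -0.19156441670870683
blue 416 [0.5637 0.0339 0.0551] 0.0568306074352881
((0.5660713315010071, 0.033069659024477005), (0.06357256323099136, 0.009387149475514889), 10.241315841674805) [-0.0392  0.2082] 0.21184178775265014 slope -0.18820667047414932
tin 2298 [ 0.4201 -0.061   0.066 ] [ 0.4766 -0.0042  0.0734] ((0.4482116401195526, -0.03274465352296829), 0.029027242213487625)
```

```bash
cat >> h.py <<'E'
U=np.array([-.191,1.])/np.hypot(.191,1);INL=np.array([.6052,-.1757]);TIN=np.array([.4482,-.0332])
def L(x,z): return np.r_[INL+(x+.1)*U,z]   # lane x -> world, z = world z
E
python3 - <<'E'
from rig import robot
from h import *
np.set_printoptions(precision=4,suppress=True)
R=rot(1,U)
robot.goto(np.r_[TIN,.32],R);robot.move_straight(np.r_[TIN,.2],rate=.12)
robot.gripper_to(0.04);s=robot.read_state();print(s["width"],s["finger_force"],s["time"])
if .05<s["width"]<.065:
    robot.move_straight(np.r_[TIN,.33],rate=.15)
    robot.move_straight(L(-.1,.33),rate=.18)
    robot.move_straight(L(-.1,.225),rate=.12);robot.hold(.3)
    s=robot.read_state();print(s["width"],s["contact_force"],s["time"],s["eef_pos"])
    f=robot.grab_frame("wrist");np.savez("pics/w2.npz",**f);cv2.imwrite("pics/w2.png",f["img"])
E
```

```text
0.05644929986657244 62.75805115699768 4.7083
0.0562754360729625 [ 0.4708  0.5478 -1.9   ] 8.375 [ 0.6053 -0.1757  0.2254]
```

View pics/w2.png

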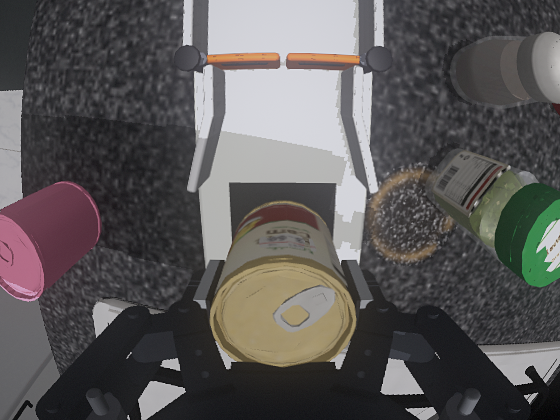

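The gripped tin hangs upright over the inlay, in line with the gate gap at (284,60). Next I lower it, release it and take the pushing position.

Run:
```python
from rig import robot
from h import *
np.set_printoptions(precision=3,suppress=True)
z=.212
robot.move_straight(L(-.1,z),rate=.06)
while z>.205:
    s=robot.read_state()
    if s["contact_force"][2]>2: break
    z-=.001;robot.move_straight(L(-.1,z),rate=.03)
print("z",z,s["contact_force"])
robot.gripper_to(.085);robot.move_straight(L(-.1,.29),rate=.15)
robot.gripper_to(0);robot.move_straight(L(-.158,.29),rate=.15)
robot.hold(.3)
f=robot.grab_frame("top");np.savez("pics/t3.npz",**f)
f=robot.grab_frame("wrist");np.savez("pics/w3.npz",**f);cv2.imwrite("pics/w3.png",f["img"])
s=robot.read_state();print(s["width"],s["contact_force"],s["time"])
m=np.zeros((420,560),np.uint8);m[100:,100:460]=255
P=depthpts(f,m,True)
T=P[(abs(P[:,2]-.08)<.006)&(np.linalg.norm(P[:,:2]-INL,axis=1)<.05)];print(len(T),T.min(0),T.max(0))
if len(T)>50:
    c,r=cv2.minEnclosingCircle(T[:,:2].astype(np.float32));d=np.array(c)-INL;print(c,r,"lane xy err",d@U,d@[-U[1],U[0]])
```

```text
z 0.208 [-4.52   1.126  8.112]
-0.00015189757233256484 [ 1.123 -0.088  0.823] 12.5917
7726 [ 0.577 -0.203  0.074] [ 0.633 -0.148  0.081]
(0.6051383018493652, -0.17516687512397766) 0.02858526073396206 lane xy err 0.0005352337440280675 -3.9416170276567406e-05
```

View pics/w3.png

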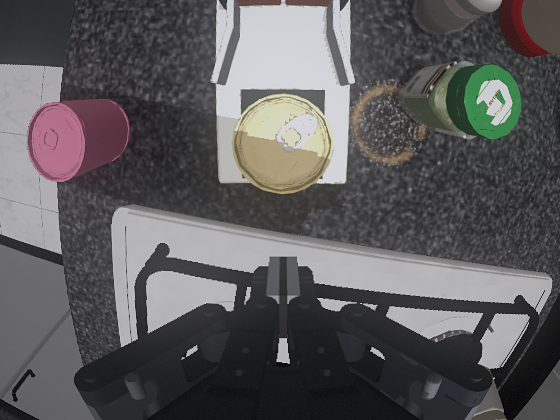

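The tin stands upright and centred on the inlay (lane error under 1 mm). The closed fingers are behind it, clear of the stove edge. Now I push, with force checks.

```bash
cat >> h.py <<'E'
def force(robot,n=5):
    a=[]
    for _ in range(n): robot.hold(.02);a.append(robot.read_state()["contact_force"])
    return np.mean(a,0)
E
python3 - <<'E'
from rig import robot
from h import *
np.set_printoptions(precision=2,suppress=True)
Z=.195
robot.move_straight(L(-.150,.29),rate=.1);robot.move_straight(L(-.150,Z),rate=.12);robot.hold(.3)
b=force(robot,10);np.save("bias.npy",b);print("bias",b)
for x in np.arange(-.135,.0351,.01):
    robot.move_straight(L(x,Z),rate=.04)
    F=robot.read_state()["contact_force"]-b;p=-F[:2]@U
    print(f"{x*1e3:.0f}:{p:.1f}/{F[:2]@[-U[1],U[0]]:.1f}",end=" ")
    if p>9: print("STOP");break
print(robot.read_state()["time"])
f=robot.grab_frame("scene");np.savez("pics/s4.npz",**f);a=cv2.resize(f["img"][160:320,180:380],None,fx=3,fy=3,interpolation=cv2.INTER_CUBIC)
cv2.imwrite("pics/s4.png",a)
E
```

```text
bias [-0.02 -0.07  0.18]
-135:0.3/1.1 -125:0.1/0.1 -115:1.0/-0.1 -105:-0.1/-0.1 -95:-0.3/-0.1 -85:-0.3/0.9 -75:-0.6/-0.4 -65:1.1/0.1 -55:1.4/-0.2 -45:2.4/-0.7 -35:0.8/-0.4 -25:0.3/-0.8 -15:-0.6/0.4 -5:0.2/0.1 5:-0.6/0.5 15:0.9/0.2 25:-2.0/-0.1 35:-1.5/-2.2 21.575
```

View pics/s4.png

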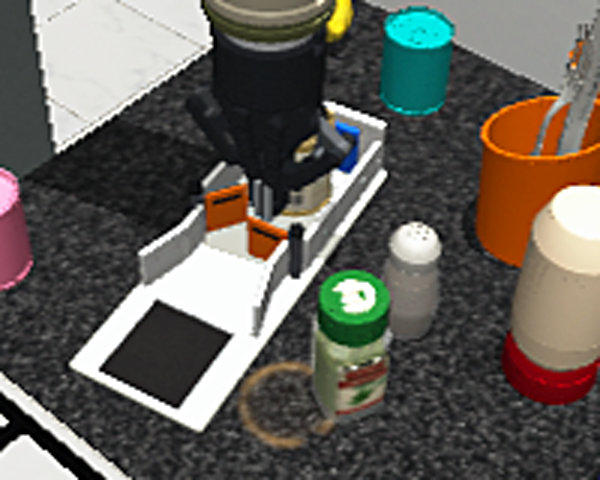

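The tin is upright in the chamber past the gate, and the leaves rest against the fingers at about (225,205) and (268,238). Now the gentle press.

Run:
```python
from rig import robot
from h import *
Z=.195;b=np.load("bias.npy")
x=.035;robot.hold(.2)
while x<.056:
    p=-(force(robot,8)-b)[:2]@U;e=(robot.read_state()["eef_pos"][:2]-INL)@U-.1
    print(f"{x*1e3:.1f}({e*1e3:.2f}):{p:.1f}",end=" ")
    if p>11.6: break
    x+=.001 if p<4 else .0005 if p<9 else .00025
    robot.move_straight(L(x,Z),rate=.02)
print(robot.read_state()["time"]);np.save("x.npy",x)
```

```text
35.0(35.39):-3.1 36.0(35.96):-2.0 37.0(36.69):0.4 38.0(37.99):0.4 39.0(39.07):0.5 40.0(40.05):0.2 41.0(41.05):0.2 42.0(41.81):1.9 43.0(42.19):5.0 43.5(42.31):6.1 44.0(42.61):6.9 44.5(42.93):7.6 45.0(43.31):7.9 45.5(43.72):8.2 46.0(44.11):8.8 46.5(44.47):9.2 46.8(44.63):9.3 47.0(44.84):10.0 47.3(45.00):10.0 47.5(45.21):10.2 47.8(45.41):10.5 48.0(45.58):10.4 48.3(45.79):10.3 48.5(45.83):11.2 48.8(45.91):11.9 31.1583
```

The slope jumps from about 1.2 N/mm to about 10 N/mm after 3.3 mm of travel, so the plate has bottomed. I'll add a little margin, hold, then withdraw.

Run:
```python
from rig import robot
from h import *
Z=.195;b=np.load("bias.npy");x=float(np.load("x.npy"))
x+=.0003;robot.move_straight(L(x,Z),rate=.02)
for _ in range(7):
    p=-(force(robot,10)-b)[:2]@U;print(f"{p:.1f}",end=" ")
    if p<11.7: x+=.0002;robot.move_straight(L(x,Z),rate=.02)
    if p>14: x-=.0002;robot.move_straight(L(x,Z),rate=.02)
robot.hold(.3)
robot.move_straight(L(.036,Z),rate=.02);print("back",-(force(robot)-b)[:2]@U)
robot.move_straight(L(.036,.30),rate=.08)
robot.move_straight(L(-.06,.38),rate=.15);robot.hold(.3)
print(robot.read_state()["time"])
f=robot.grab_frame("wrist");g=robot.grab_frame("scene")
a=cv2.resize(g["img"][160:300,190:370],(540,420),interpolation=cv2.INTER_CUBIC)
cv2.imwrite("pics/w5.png",np.hstack([a,f["img"][:,150:410]]))
m=np.zeros((420,560),np.uint8);m[:300]=255;P=depthpts(f,m,True);c0=L(.085,0)[:2]
T=P[(abs(P[:,2]-.08)<.006)&(np.linalg.norm(P[:,:2]-c0,axis=1)<.05)]
c,r=cv2.minEnclosingCircle(T[:,:2].astype(np.float32));d=np.array(c)-INL;print(len(T),r,"tin lane xy",d@U-.1,d@[-U[1],U[0]],"z",np.median(T[:,2]))
```

```text
12.7 12.8 12.6 12.8 12.6 12.8 12.6 back -0.11970768651394785
36.5083
3552 0.028761882334947586 tin lane xy 0.08234725767484069 0.00014770482682937693 z 0.07661167731952845
```

View pics/w5.png

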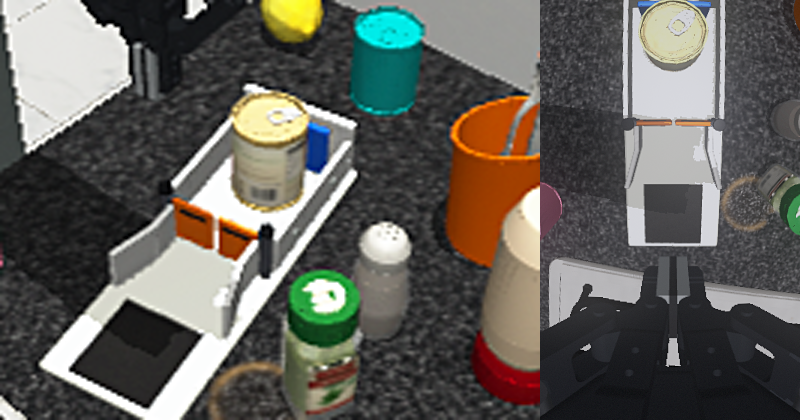

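The tin stands upright against the plate at left (270,150). Both leaves are shut at left (193,222)/(238,240) and in line at right (672,123). The jar, mill and lemon are undisturbed.

```bash
python3 -c "
from rig import robot
print(robot.close_job())"
```

```text
the job is handed in; nothing more can be done
None
```

The job is handed in: the tin stands upright in the chamber behind the shut gate, after the plate was felt to bottom and was held in for over a second at about 12.7 N, taking about 37 s in all.

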